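Build the coin riser and hold the sprung reflector lid

ROBOT

A 6-joint arm with a two-finger parallel gripper is mounted at the origin on the work surface. World frame = base frame: x ahead of the robot, y to its left, z up, the work surface at z = 0. Lengths are in m, angles in rad, forces in N, time in s.
With the tool pointing down it reaches from about 0.4 to 0.825 m from the base axis. Payload 7 kg.
Tool frame: the origin (TCP) lies at the centre of the arm's flange, where the gripper is bolted on; the fingertips stand 178 mm ahead of it and the grasp point (between the pads) lies 159 mm ahead of it; z points along the fingers, y is the direction in which the jaws open and shut (so a half turn about z gives the same grasp; the last joint's range is limited). The gripper opens to 88 mm and grips with 3 to 60 N. Pads are 19 mm wide; open, the fingers measure 130 mm over their backs; the gripper's body (78 mm by 193 mm) begins 47 mm behind the grasp point.
Start: joints at [1.512, 0.359, 0.012, 0, -1.224, -0.288], TCP at [0.229, 0.635, 0.405] pointing down, gripper open.
Joint ranges: [-3.07, 3.07], [-1.43, 2.12], [-1.02, 1.25], [-3.03, 1.67], [-3.05, -0], [-3.03, 3.03]. Speed limits (rad/s): [2.39, 2.39, 3.01, 3.14, 3.14, 3.14].

INTERFACE

Orientations are given as [roll, pitch, yaw] about the fixed x, y, z axes, in that order (R = Rz(yaw) Ry(pitch) Rx(roll)).
In Python, from station import * gives the robot as it stands.
- The arm moves only by the tool send_rows, never from a script. Its argument "motion" is a list of rows, each an object with "offset": the shift along the tool's x, y, z in cm, a list of three; "turn": the turn about the tool's z in degrees. In form: [{"offset": [x, y, z], "turn": turn}, ...]. A call has 1 to 8 rows; each row is the pose to reach, as a shift and turn from the pose commanded when the call began, along the tool's axes at that moment; what a row does not reach only later rows make up. A row lasts 1/10 s, in which the tool goes at most 50 mm and 8.59 degrees, less where a joint would pass 70% of its speed; a pose out of reach is approached as far as the arm can. A call with a gripper value outside its range is refused whole. "hand" is the opening, from -1 (shut) to 1 (fully open), set as the call begins (left out, the last holds). The fingers move at their own pace and stop on an object; "squeeze" is the grip in N (left out, the last holds). Time passes only in rows, so rows that repeat a pose let the fingers close. It gives the time, the measured TCP pose, the force and the opening at its end, in the units of the state.
- get_state(): the state, without advancing time (a new reading comes with each control period).
- grab_frame(name): name is "scene" or "top" or "wrist"; returns a dict with "frame" (384x512x3 uint8, blue, green, red), "range_z" (384x512 float32, m along the optical axis (not along the pixel's ray), 0 where there is no reading), "vertical_fov" (degrees; the focal length in pixels is half the picture's height over the tangent of half this angle, whatever the lens; pixels are square), "cx", "cy" (the principal point, pixels), "cam_to_world" (4x4, takes a point from camera to world coordinates). Camera axes: x right, y up, looking along -z (the intrinsics and any distortion apply to the point x, -y, -z); pixel columns grow to the right and rows downward; lengths in m; the calibration is good to about 2 mm. The wrist camera is an equidistant fisheye: a pixel r from the principal point sees the ray r / f radians off the axis. A picture is of the moment at which its call begins.
- job_done(): hands the job in, once; it reports no verdict.
The state is a dict: "t": time; "q": joint angles; "qd": joint speeds; "joint_efforts": joint torques, N m; "eef_pos": TCP position; "ee_rot": TCP orientation; "force": force on the tool from outside, world axes, zero at the start; "moment": the same for the moment, N m; "width": finger opening in m.
Only numpy, scipy, OpenCV 4.12 (cv2) and the standard library are available. Lean on these libraries where they do the work, as an engineer would, in place of code of your own. Each camera call takes 0.05 s, during which the arm holds its last target. There are 200 camera calls.

TASK

Set up for a coin photograph: thread the wide ring down the post of the riser plate until it is fully home on the plate, let go of it, then thread the narrow ring down on top of it and let go. Then take the handle of the lamp box's sprung lid, raise it past its balance point (about 57 degrees open) without letting it fly open against its stop, ease it back and finish while holding it still just below the balance point, at about 50 degrees, as a reflector over the coin. Leave the other things on the bench where they are.

Things in the scene. Friction and masses are not known exactly. Their poses are not given: they have to be found in the camera images.
- riser_plate: fixed dark steel square plate, 100 x 100 x 8 mm thick, with an upright steel locating post in its middle: 14 mm dia, rising 28 mm above the plate, top 4 mm tapered to 8 mm dia. Origin: centre of the underside (on the bench), below the post's axis; z up
- post_tip (a point): centre of the top of the post, 36 mm above the bench
- wide_ring: loose aluminium ring lying flat, 48 mm outer dia, 19 mm bore, 16 mm high, about 60 g. Origin: on its axis, at the underside; z along the axis. Home: its underside on the plate, 8 mm above the bench
- narrow_ring: loose aluminium ring lying flat, 34 mm outer dia, 19 mm bore, 18 mm high, about 40 g. Origin: on its axis, at the underside; z along the axis. Home: its underside on top of the wide ring, 24 mm above the bench (its top is then 6 mm above the post's). Either ring may start on the robot's left or right
- lamp_box: fixed aluminium lamp box, 140 (x) x 220 (y) x 90 mm high, closed by the lid. Origin: centre of the underside; its x axis points from the handle side (front) to the hinge side, y along the hinge, z up
- lid_hinge (a point): middle of the hinge line, on the box's far top edge: 70 mm behind the box's centre, 90 mm above the bench; the hinge runs along the box's y
- reflector_lid (a joint): opening angle of the lid, rad: 0 shut (the start), stop at 1.7. Aluminium plate 140 x 220 x 6 mm, 0.6 kg, helped by a weak spring. Balance point at 1.00 rad (57 deg): below it the lid falls shut, above it the spring carries it open to the stop. Force needed at the handle: about 1 N when shut, a fraction of 1 N near balance
- lid_grip (a point): centre of the lid's handle: steel barrel 16 mm dia x 26 mm long, along the hinge direction, 32 mm ahead of the lid's front edge on a stem 12 wide x 10 thick. Lid shut: 93 mm above the bench. Take it by its end faces from above (26 mm); it pivots between the fingers. At angle a it is (mm) 172 cos a - 3 sin a ahead of the hinge line, 172 sin a + 3 cos a above it
- magnifier: bystander, loose: hand magnifier lying flat, white, lens ring 54 dia x 8 high with a 60 mm flat handle; origin: under the lens centre, handle to -x
- holder_stack: bystander, loose: stack of white card coin holders, 50 x 50 x 24 high; origin: centre of the underside
- wax_jar: bystander, loose: closed jar, 50 dia x 70 high; origin: centre of the underside
- black_case: bystander, loose: empty open black case, 100 (x) x 70 (y) x 30 high; origin: centre of the underside
- brush: bystander, loose: brush lying along its x axis, about 160 long; origin: centre of the underside
Mind the look-alikes: they are no part of the job. What is shaped like the wide_ring but yellow is not meant.

How it is judged:
On the way, in this order (a step that is already met when the one before it is completed fails the run):
1. the wide ring is home on the plate and let go (horizontal distance between wide_ring and riser_plate below 0.005 m and z of wide_ring in the frame of riser_plate between 0.0055 and 0.0105 m and angle between wide_ring's own z axis and vertical below 0.08 rad and contact force between the arm and wide_ring below 0.05 N and not (horizontal distance between narrow_ring and riser_plate below 0.005 m and z of narrow_ring in the frame of riser_plate between 0.0215 and 0.0265 m)), for 0.2 s.
2. the narrow ring is home on the wide ring and let go (horizontal distance between each of wide_ring, narrow_ring and riser_plate below 0.005 m and z of wide_ring in the frame of riser_plate between 0.0055 and 0.0105 m and angle between each of wide_ring, narrow_ring's own z axis and vertical below 0.08 rad and contact force between the arm and wide_ring below 0.05 N and z of narrow_ring in the frame of riser_plate between 0.0215 and 0.0265 m and contact force between the arm and narrow_ring below 0.05 N), for 0.2 s.
3. the lid is raised past its balance point (beyond 1.04 rad) with the rings still home (all of step 2 and value of joint reflector_lid above 1.04 rad), for 0.1 s.
At the end, for the whole second after the job is handed in: Both rings home on the post, wide below narrow (within 5 mm of its axis, 2.5 mm of their seats, level within 0.08 rad), not touched by the robot; the fingers (over 0.05 N), and nothing else, hold the lid still between 0.74 and 0.98 rad, just below its balance point (all of step 2 and value of joint reflector_lid between 0.74 and 0.98 rad and velocity of joint reflector_lid between -0.05 and 0.05 rad/s and contact force between the fingers and reflector_lid above 0.05 N and contact force between each of magnifier, holder_stack, wax_jar, black_case, brush and reflector_lid below 0.02 N); the arm keeps its last pose, push and grip.
It fails at once if the lid flies open towards its stop (beyond 1.5 rad) (value of joint reflector_lid above 1.5 rad).
It fails at once if another thing on the bench is pushed away (over 30 mm) (distance of any of magnifier, holder_stack, wax_jar, black_case, brush from where it was at the start of the episode above 0.03 m).
It also fails if it takes over 64 s, if anything falls off the work surface, if the arm or the gripper's body presses on something with over 40 N, if the wrist force passes 120 N, or if a joint passes its speed limit or range.

## Working session

There is one attempt and no reset: what is moved stays moved. The work goes in short steps, Python scripts to look and compute and a tool call to move; the robot and the scene stay as the last step left them, time stands still between calls to the robot, and variables do not carry over. Pictures are saved under pics/ and viewed, about 8 in all and at most 12, crops included, and the job is handed in when it is done.

Besides the shell and the picture viewer there is one more tool, called after "Emit:" by a JSON object that holds its "fn" and its "kwargs", one argument or row to a line. send_rows: Moves the arm, as the interface text tells. Its arguments: {"type":"object","properties":{"motion":{"type":"array"},"hand":{"type":"number"},"squeeze":{"type":"number"}},"required":["motion"]}

```bash
ls; mkdir -p pics
python3 - <<'E'
from station import *
import cv2,numpy as np
print(get_state())
for n in("scene","top"):
    f=grab_frame(n); cv2.imwrite(f"pics/{n}0.png",f["frame"]); np.savez(f"{n}0.npz",**f); print(n,f["vertical_fov"],f["cx"],f["cy"],f["cam_to_world"])
a=cv2.imread("pics/scene0.png");b=cv2.imread("pics/top0.png")
cv2.imwrite("pics/top0b.png",cv2.resize(b,(800,600),interpolation=cv2.INTER_CUBIC))
cv2.imwrite("pics/scene0b.png",cv2.resize(a,(800,600),interpolation=cv2.INTER_CUBIC))
E
```

```text
pics
{'t': 0.0, 'q': array([ 1.51204327e+00,  3.59365534e-01,  1.10555991e-02, -3.56404529e-04,
       -1.22410567e+00, -2.88103703e-01]), 'qd': array([-1.76271937e-03,  2.75970190e-04, -3.86349613e-04, -2.21914414e-05,
        2.52559352e-04,  1.00495470e-03]), 'joint_efforts': array([ 4.28449739e-04, -5.82712626e+01,  2.93059981e+01,  6.99729100e+00,
        7.09085565e-03, -1.57884360e-04]), 'eef_pos': array([0.22939263, 0.63461029, 0.40373371]), 'ee_rot': array([ 3.13994491e+00, -1.38902723e-04, -3.46978021e-01]), 'force': array([0.51796519, 0.5775841 , 0.23371857]), 'moment': array([-0.04575909,  0.00466767, -0.01706101]), 'width': 0.08770806417559335}
scene 55.75381921054868 259.9674779118322 185.68228639990014 [[-0.74160705 -0.52178416  0.42161627  0.96329332]
 [ 0.67070158 -0.56420484  0.48148965  0.45925262]
 [-0.01335574  0.63985482  0.76837974  0.76754966]
 [ 0.          0.          0.          1.        ]]
top 55.79620305162907 256.5449012625056 195.79576789533877 [[ 0.00751489  0.99331942 -0.11515234  0.4414561 ]
 [-0.99983836  0.00558295 -0.01709064  0.00173355]
 [-0.01633357  0.11526216  0.99320081  1.01448733]
 [ 0.          0.          0.          1.        ]]
```

View pics/top0b.png

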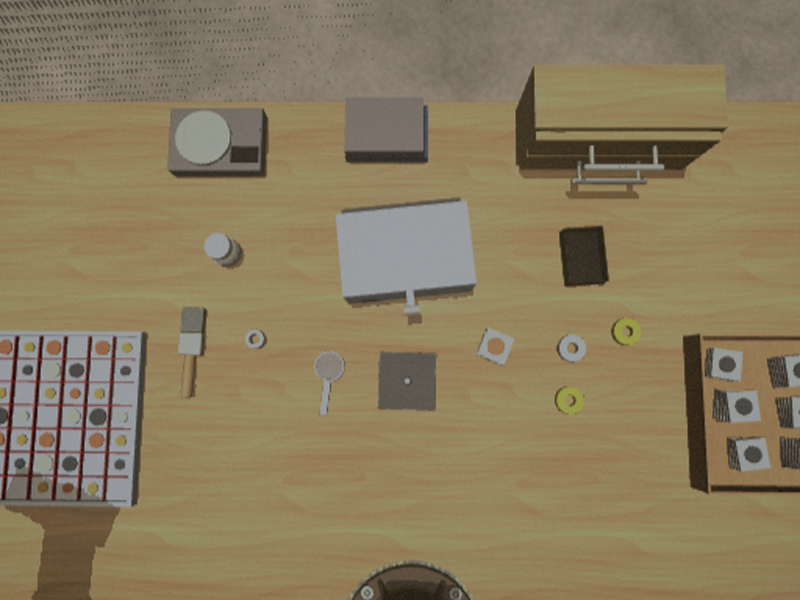

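View pics/scene0b.png

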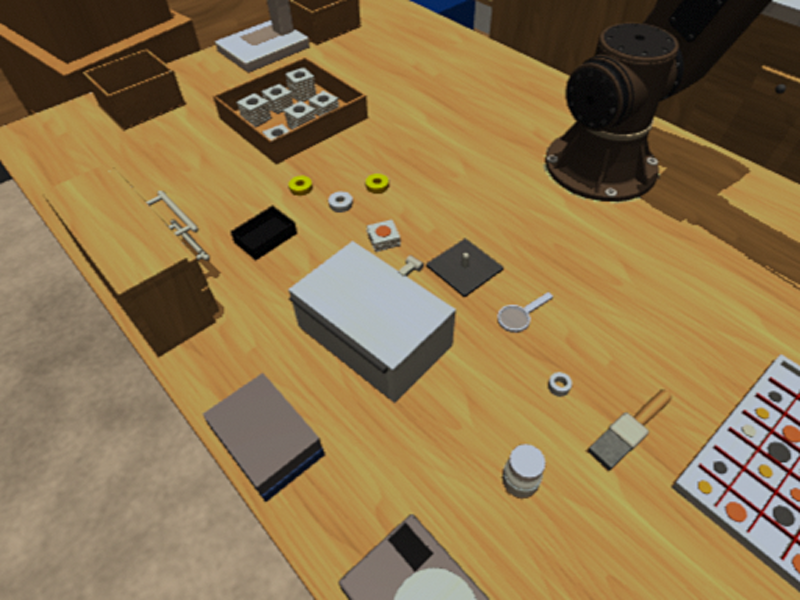

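The top view shows the narrow ring at (255,339), the wide ring at (572,348), the post at (407,381) and the lid handle at (412,308), in the 800-px view. Both yellow rings are decoys.

```bash
cat > h.py <<'E'
import numpy as np,cv2
def ray(f,u,v,fish=False):
    F=192/np.tan(np.radians(f["vertical_fov"])/2)
    x=(u-f["cx"]);y=(v-f["cy"])
    if fish:
        r=np.hypot(x,y)+1e-9;t=r/F
        d=np.array([np.sin(t)*x/r,-np.sin(t)*y/r,-np.cos(t)])
    else: d=np.array([x/F,-y/F,-1])
    T=f["cam_to_world"]; return T[:3,3],T[:3,:3]@d
def onz(f,u,v,z,fish=False):
    o,d=ray(f,u,v,fish); return (o+d*(z-o[2])/d[2])[:3]
def proj(f,P,fish=False):
    F=192/np.tan(np.radians(f["vertical_fov"])/2)
    c=np.linalg.inv(f["cam_to_world"])@np.append(P,1);x,y,z=c[0],-c[1],-c[2]
    r=np.hypot(x,y); s=F*(np.arctan2(r,z)/(r+1e-12) if fish else 1/z)
    return f["cx"]+x*s,f["cy"]+y*s
E
python3 - <<'E'
from h import *
f=dict(np.load("top0.npz")); s=1/1.5625
for n,(u,v),z in [("narrow",(255,339),.018),("wide",(572,348),.016),("post",(407,381),.036),("grip",(412,308),.093),("handleTback",(410,295),.093),("boxFL",(345,299),.096),("boxFR",(475,289),.096),("boxBL",(338,213),.096),("boxBR",(466,201),.096),("pl1",(379,352),.008),("pl2",(436,353),.008),("pl3",(436,410),.008),("pl4",(379,408),.008)]:
    print(n,np.round(onz(f,u*s,v*s,z),4))
g=f["frame"];hsv=cv2.cvtColor(g,cv2.COLOR_BGR2HSV)
for n,(u,v),z in [("narrow",(255,339),.018),("wide",(572,348),.016)]:
    c,r=int(u*s),int(v*s);w=hsv[r-14:r+14,c-14:c+14]
    m=((w[...,1]<60)&(w[...,2]>110)).astype(np.uint8)
    cs,_=cv2.findContours(m,cv2.RETR_EXTERNAL,cv2.CHAIN_APPROX_NONE);k=max(cs,key=cv2.contourArea)
    (x,y),R=cv2.minEnclosingCircle(k);P=onz(f,x+c-14,y+r-14,z);print(n,P,R*2/362.6)
E
```

```text
narrow [0.4967 0.2761 0.018 ]
wide [ 0.4848 -0.2813  0.016 ]
post [0.4256 0.0071 0.036 ]
grip [ 0.545  -0.0007  0.093 ]
handleTback [0.5664 0.0027 0.093 ]
boxFL [0.5589 0.1091 0.096 ]
boxFR [ 0.5765 -0.1034  0.096 ]
boxBL [0.7033 0.1235 0.096 ]
boxBR [ 0.7244 -0.0896  0.096 ]
pl1 [0.4757 0.0572 0.008 ]
pl2 [ 0.4747 -0.0438  0.008 ]
pl3 [ 0.3752 -0.0438  0.008 ]
pl4 [0.3778 0.056  0.008 ]
narrow [0.49800362 0.27804876 0.018     ] 0.0333239002511834
wide [ 0.48585922 -0.28135897  0.016     ] 0.04924951964692391
```

```bash
cat >> h.py <<'E'
from scipy.spatial.transform import Rotation as Ro
def plan(s,pos,yaw=None):
    R=Ro.from_euler("xyz",s["ee_rot"]); o=R.inv().apply(np.array(pos)-s["eef_pos"])*100
    y=0 if yaw is None else -np.degrees((yaw-s["ee_rot"][2]+np.pi)%(2*np.pi)-np.pi)
    print("eef",np.round(s["eef_pos"],4),"rot",np.round(s["ee_rot"],4),"F",np.round(s["force"],2),"w",round(s["width"],4),"t",round(s["t"],2),"-> offset",np.round(o,2),"turn",round(y,2))
E
python3 - <<'E'
from station import *; from h import *
plan(get_state(),[.498,.278,.34],0)
E
```

```text
eef [0.2294 0.6347 0.4038] rot [ 3.1401e+00 -2.0000e-04 -3.4690e-01] F [-0.92 -0.05 -0.76] w 0.0877 t 0.1 -> offset [37.39 24.4   6.43] turn -19.88
```

Emit:
{"fn": "send_rows", "kwargs": {
  "motion": [
    {"offset": [37.4,24.4,6.4],"turn": -19.9},
    {"offset": [37.4,24.4,6.4],"turn": -19.9},
    {"offset": [37.4,24.4,6.4],"turn": -19.9},
    {"offset": [37.4,24.4,6.4],"turn": -19.9},
    {"offset": [37.4,24.4,6.4],"turn": -19.9},
    {"offset": [37.4,24.4,6.4],"turn": -19.9},
    {"offset": [37.4,24.4,6.4],"turn": -19.9},
    {"offset": [37.4,24.4,6.4],"turn": -19.9}
  ],
  "hand": 0.36
}}

```text
t: 0.9
eef_pos: [0.4685, 0.3168, 0.3476]
ee_rot: [3.142, 0.0, 0.001]
force: [2.0, -0.2, 0.4]
width: 0.0595
```

Run:
```python
from station import *; from h import *
s=get_state(); print(s["q"].round(3)); plan(s,[.498,.278,.34],0)
plan(s,[.486,-.281,.34],0)
```

```text
[ 0.941  0.225 -0.314 -0.    -1.032  0.631]
eef [0.4685 0.3168 0.3476] rot [3.1416e+00 1.0000e-04 8.0000e-04] F [ 1.98 -0.15  0.42] w 0.0595 t 0.9 -> offset [2.95 3.88 0.76] turn 0.05
eef [0.4685 0.3168 0.3476] rot [3.1416e+00 1.0000e-04 8.0000e-04] F [ 1.98 -0.15  0.42] w 0.0595 t 0.9 -> offset [ 1.7  59.78  0.76] turn 0.05
```

Emit:
{"fn": "send_rows", "kwargs": {
  "motion": [
    {"offset": [1.7,40,0.8],"turn": 0},
    {"offset": [1.7,40,0.8],"turn": 0},
    {"offset": [1.7,40,0.8],"turn": 0},
    {"offset": [1.7,40,0.8],"turn": 0},
    {"offset": [1.7,40,0.8],"turn": 0},
    {"offset": [1.7,40,0.8],"turn": 0},
    {"offset": [1.7,40,0.8],"turn": 0},
    {"offset": [1.7,40,0.8],"turn": 0}
  ]
}}

```text
t: 1.7
eef_pos: [0.4845, -0.0829, 0.34]
ee_rot: [-3.141, -0.0, 0.001]
force: [1.6, 0.7, 0.1]
width: 0.0595
```

Run:
```python
from station import *; from h import *
s=get_state(); plan(s,[.486,-.281,.28],0)
```

```text
eef [ 0.4845 -0.0829  0.34  ] rot [-3.1414e+00 -3.0000e-04  9.0000e-04] F [1.64 0.71 0.14] w 0.0595 t 1.7 -> offset [ 0.13 19.81  6.  ] turn 0.05
```

Emit:
{"fn": "send_rows", "kwargs": {
  "motion": [
    {"offset": [0.1,19.8,6],"turn": 0},
    {"offset": [0.1,19.8,6],"turn": 0},
    {"offset": [0.1,19.8,6],"turn": 0},
    {"offset": [0.1,19.8,6],"turn": 0},
    {"offset": [0.1,19.8,6],"turn": 0},
    {"offset": [0.1,19.8,6],"turn": 0},
    {"offset": [0.1,19.8,6],"turn": 0}
  ]
}}

```text
t: 2.4
eef_pos: [0.486, -0.2785, 0.2799]
ee_rot: [-3.141, 0.0, 0.0]
force: [0.1, 0.8, 0.5]
width: 0.0597
```

```bash
cat > look.py <<'E'
import sys
from station import *; from h import *
def look(tag,pts,half=60,k=5,save=True):
    s=get_state(); f=grab_frame("wrist"); np.savez(tag+".npz",**f)
    g=f["frame"].copy()
    u,v=proj(f,pts[0],True); print("proj",[tuple(np.round(proj(f,p,True),1)) for p in pts],"fov",f["vertical_fov"],"cam",f["cam_to_world"][:3,3].round(4))
    c,r=int(np.clip(u-half,0,511-2*half)),int(np.clip(v-half,0,383-2*half)); print("crop origin",c,r,"scale",k)
    if save: cv2.imwrite(f"pics/{tag}.png",cv2.resize(g[r:r+2*half,c:c+2*half],None,fx=k,fy=k,interpolation=cv2.INTER_CUBIC))
    return s,f
E
python3 - <<'E'
from look import *
s,f=look("w1",[[.486,-.281,.016]]); plan(s,[.486,-.281,.183],0)
E
```

```text
proj [(np.float64(259.5), np.float64(198.3))] fov 65.70646984690485 cam [ 0.5564 -0.2783  0.2599]
crop origin 199 138 scale 5
eef [ 0.486  -0.2785  0.2799] rot [-3.1414e+00  3.0000e-04  3.0000e-04] F [0.08 0.77 0.49] w 0.0597 t 2.4 -> offset [0.   0.25 9.69] turn 0.02
```

View pics/w1.png

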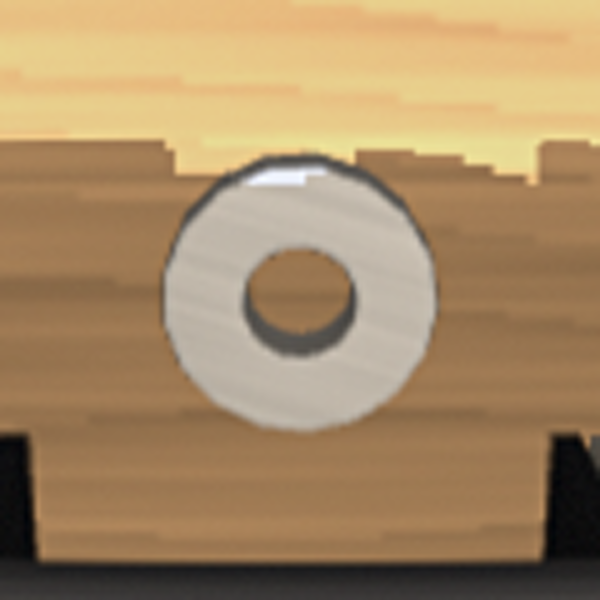

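The wrist crop shows the grey wide ring, with its top-face centre at about crop (300,298), or pixel (258.6,197.2). The predicted pixel was (259.5,198.3), so they agree within about 1 mm.

Run:
```python
from station import *; from h import *
f=dict(np.load("w1.npz")); P=onz(f,258.6,197.2,.016,True); print(P,onz(f,259.5,198.3,.016,True))
plan(get_state(),[P[0],P[1],.183],0)
```

```text
[ 0.48699458 -0.28026396  0.016     ] [ 0.48601873 -0.28103532  0.016     ]
eef [ 0.4862 -0.278   0.2803] rot [ 3.1416e+00 -5.0000e-04  1.4000e-03] F [-0.   -0.47 -0.34] w 0.0599 t 2.45 -> offset [0.07 0.22 9.73] turn 0.08
```

Emit:
{"fn": "send_rows", "kwargs": {
  "motion": [
    {"offset": [0.1,0.2,4.5],"turn": 0},
    {"offset": [0.1,0.2,7],"turn": 0},
    {"offset": [0.1,0.2,8.5],"turn": 0},
    {"offset": [0.1,0.2,9.4],"turn": 0},
    {"offset": [0.1,0.2,9.7],"turn": 0},
    {"offset": [0.1,0.2,9.7],"turn": 0}
  ]
}}

```text
t: 3.05
eef_pos: [0.4875, -0.2803, 0.1835]
ee_rot: [3.141, -0.001, 0.002]
force: [-0.8, -1.0, 0.3]
width: 0.0599
```

Emit:
{"fn": "send_rows", "kwargs": {
  "motion": [
    {"offset": [0,0,0],"turn": 0},
    {"offset": [0,0,0],"turn": 0},
    {"offset": [0,0,0],"turn": 0},
    {"offset": [0,0,0],"turn": 0},
    {"offset": [0,0,0],"turn": 0},
    {"offset": [0,0,0],"turn": 0}
  ],
  "hand": -1,
  "squeeze": 15
}}

```text
t: 3.65
eef_pos: [0.4874, -0.281, 0.1838]
ee_rot: [3.141, -0.001, 0.001]
force: [-0.9, 2.0, 6.3]
width: 0.0469
```

Emit:
{"fn": "send_rows", "kwargs": {
  "motion": [
    {"offset": [0,0,-2],"turn": 0},
    {"offset": [0,0,-6],"turn": 0},
    {"offset": [0,0,-10],"turn": 0},
    {"offset": [0,0,-10],"turn": 0},
    {"offset": [0,0,-10],"turn": 0}
  ]
}}

```text
t: 4.15
eef_pos: [0.4871, -0.281, 0.2841]
ee_rot: [3.141, -0.003, 0.0]
force: [-0.6, -0.1, -1.1]
width: 0.0461
```

Run:
```python
from look import *
s,f=look("w2",[[s_ for s_ in (get_state()["eef_pos"]-[0,0,.16])]],save=False); cv2.imwrite("pics/w2.png",f["frame"])
plan(s,[.426,.0065,.26],0)
```

```text
proj [(np.float64(256.5), np.float64(254.1))] fov 65.70646984690485 cam [ 0.5575 -0.2808  0.2642]
crop origin 196 194 scale 5
eef [ 0.4871 -0.281   0.2841] rot [ 3.1413e+00 -2.7000e-03  1.0000e-04] F [-0.64 -0.08 -1.08] w 0.0461 t 4.15 -> offset [ -6.11 -28.75   2.38] turn 0.01
```

View pics/w2.png

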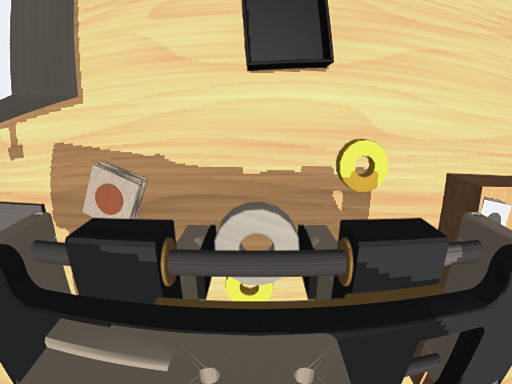

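The wide ring hangs level between the pads. Its outer rim spans columns 215–300, its top arc is at row 203, and its bore is centred near column 257. I'll check how well it is centred against a projected model.

Run:
```python
from station import *; from h import *
f=dict(np.load("w2.npz")); p=np.array([.4871,-.281,.2841])
for dx in(0,.005,-.005):
  for r,z in((.024,.168),(.0095,.168),(.024,.184)):
    a=np.linspace(0,2*np.pi,72);q=np.array([proj(f,p+[dx+r*np.cos(t),r*np.sin(t),-z],True) for t in a])
    print(dx,r,z,"u",q[:,0].min().round(1),q[:,0].max().round(1),"v",q[:,1].min().round(1),q[:,1].max().round(1))
h=cv2.cvtColor(f["frame"],cv2.COLOR_BGR2HSV)
print([ (v,h[v,257].tolist()) for v in range(196,250,1)])
# post again in wrist? tip pixel in top image
g=dict(np.load("top0.npz"));c=cv2.cvtColor(g["frame"],cv2.COLOR_BGR2GRAY)[236:252,252:270];print(c)
```

```text
0 0.024 0.168 u 213.0 300.0 v 205.9 284.3
0 0.0095 0.168 u 239.2 273.8 v 231.6 262.7
0 0.024 0.184 u 216.6 296.3 v 197.6 270.8
0.005 0.024 0.168 u 212.5 300.5 v 196.7 277.1
0.005 0.0095 0.168 u 239.0 274.0 v 222.9 254.8
0.005 0.024 0.184 u 216.2 296.7 v 189.1 263.9
-0.005 0.024 0.168 u 213.5 299.5 v 215.0 291.4
-0.005 0.0095 0.168 u 239.4 273.6 v 240.1 270.4
-0.005 0.024 0.184 u 216.9 295.9 v 205.9 277.5
[(196, [15, 119, 154]), (197, [16, 121, 146]), (198, [15, 119, 143]), (199, [16, 122, 149]), (200, [15, 122, 155]), (201, [15, 111, 140]), (202, [16, 54, 100]), (203, [19, 23, 88]), (204, [17, 26, 88]), (205, [17, 25, 90]), (206, [19, 30, 93]), (207, [15, 28, 91]), (208, [16, 29, 96]), (209, [17, 28, 129]), (210, [17, 27, 178]), (211, [16, 27, 205]), (212, [18, 28, 203]), (213, [17, 29, 200]), (214, [18, 28, 197]), (215, [19, 28, 193]), (216, [18, 29, 193]), (217, [17, 28, 193]), (218, [18, 29, 193]), (219, [18, 29, 196]), (220, [17, 29, 199]), (221, [18, 30, 201]), (222, [18, 29, 201]), (223, [18, 29, 200]), (224, [17, 29, 199]), (225, [18, 29, 199]), (226, [18, 30, 197]), (227, [18
[... 1013 characters left out ...]
 89  89  88  86  87  89]
 [ 91  88  87  90  90  88  91 148 151 151  94  73  90  90  90  91  89  89]
 [ 90  91  86  85  90  89  82 142 156 154  93  64  87  90  91  88  92  92]
 [ 87  88  88  85  88  89  82 107 119 113  70  80  88  88  87  91  87  89]
 [ 91  91  86  88  86  88  86  87  78  73  82  88  86  85  87  87  87  88]
 [ 87  87  88  87  91  90  92  91  79  80  89  88  87  88  90  90  89  89]
 [ 90  87  90  89  88  91  90  88  88  89  89  89  88  86  89  85  88  91]
 [ 91  92  87  87  86  89  88  89  87  88  90  86  89  91  89  89  89  88]
 [ 88  89  87  90  87  86  87  86  87  86  87  86  88  88  91  90  88  89]
 [ 84  88  89  84  87  90  90  88  88  87  88  89  88  91  91  90  88  89]]
```

Emit:
{"fn": "send_rows", "kwargs": {
  "motion": [
    {"offset": [-6.1,16,1.4],"turn": 0},
    {"offset": [-6.1,-16,1.4],"turn": 0},
    {"offset": [-6.1,-16,1.4],"turn": 0},
    {"offset": [-6.1,-16,1.4],"turn": 0},
    {"offset": [-6.1,-16,1.4],"turn": 0},
    {"offset": [-6.1,-16,1.4],"turn": 0},
    {"offset": [-6.1,-16,1.4],"turn": 0},
    {"offset": [-6.1,-16,1.4],"turn": 0}
  ]
}}

```text
t: 5.0
eef_pos: [0.4261, -0.1211, 0.2684]
ee_rot: [3.141, 0.001, 0.002]
force: [0.6, -0.7, -0.4]
width: 0.0467
```

Run:
```python
from look import *
s,f=look("w3",[[.4265,.0075,.036]],half=50,k=6)
g=dict(np.load("top0.npz"));print(onz(g,260.0,243.5,.036)); plan(s,[.427,.007,.25],0)
```

```text
proj [(np.float64(101.1), np.float64(207.5))] fov 65.70646984690485 cam [ 0.4965 -0.1208  0.2483]
crop origin 51 157 scale 6
[0.42647654 0.00836068 0.036     ]
eef [ 0.4261 -0.1211  0.2684] rot [3.1413e+00 1.1000e-03 1.6000e-03] F [ 0.57 -0.7  -0.44] w 0.0467 t 5.0 -> offset [  0.11 -12.81   1.84] turn 0.09
```

View pics/w3.png

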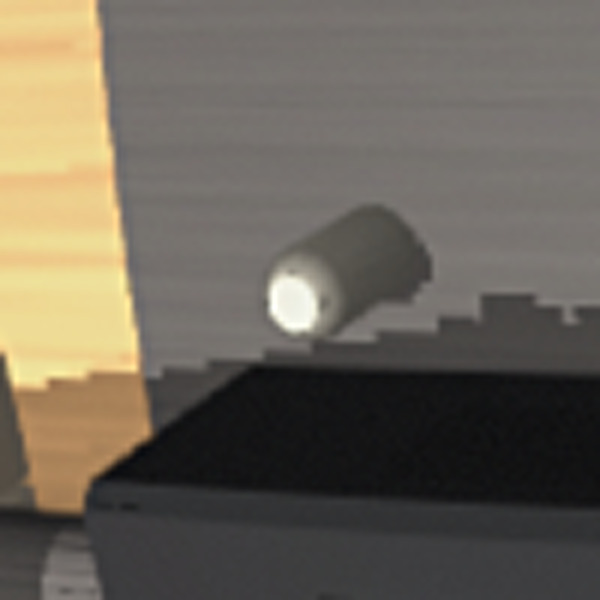

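The wrist crop shows the bright post tip at crop (295,304), which is pixel (99.8,207.2). The predicted pixel was (101.1,207.5).

Run:
```python
from station import *; from h import *
f=dict(np.load("w3.npz"));P=onz(f,99.8,207.2,.036,True);print(P,onz(f,101.1,207.5,.036,True))
plan(get_state(),[.4275,P[1],.25],0)
```

```text
[0.42670021 0.00875415 0.036     ] [0.42646138 0.00749239 0.036     ]
eef [ 0.4262 -0.1214  0.2685] rot [3.1414e+00 1.0000e-03 4.0000e-04] F [-0.2  -0.35 -0.71] w 0.0463 t 5.05 -> offset [  0.14 -13.02   1.84] turn 0.02
```

Emit:
{"fn": "send_rows", "kwargs": {
  "motion": [
    {"offset": [0.15,-12,1.5],"turn": 0},
    {"offset": [0.15,-13,1.5],"turn": 0},
    {"offset": [0.15,-13,1.5],"turn": 0},
    {"offset": [0.15,-13,1.8],"turn": 0},
    {"offset": [0.15,-13,1.8],"turn": 0},
    {"offset": [0.15,-13,1.8],"turn": 0}
  ]
}}

```text
t: 5.65
eef_pos: [0.4275, 0.0079, 0.2506]
ee_rot: [3.141, 0.001, -0.001]
force: [0.1, -0.2, -0.1]
width: 0.0466
```

Run:
```python
from station import *; from h import *
plan(get_state(),[.4275,.0085,.225],0)
```

```text
eef [0.4275 0.0079 0.2506] rot [ 3.141e+00  1.000e-03 -1.000e-03] F [ 0.14 -0.18 -0.12] w 0.0466 t 5.65 -> offset [ 0.   -0.06  2.56] turn -0.06
```

Emit:
{"fn": "send_rows", "kwargs": {
  "motion": [
    {"offset": [0,0,1.5],"turn": 0},
    {"offset": [0,0,2.5],"turn": 0},
    {"offset": [0,0,3],"turn": 0},
    {"offset": [0,0,3.4],"turn": 0},
    {"offset": [0,0,3.8],"turn": 0},
    {"offset": [0,0,3.8],"turn": 0}
  ]
}}

```text
t: 6.25
eef_pos: [0.4274, 0.0089, 0.2126]
ee_rot: [3.141, 0.001, 0.0]
force: [-0.3, -0.7, -0.4]
width: 0.0467
```

Emit:
{"fn": "send_rows", "kwargs": {
  "motion": [
    {"offset": [0,0,0.6],"turn": 0},
    {"offset": [0,0,1.2],"turn": 0},
    {"offset": [0,0,1.7],"turn": 0},
    {"offset": [0,0,2.0],"turn": 0},
    {"offset": [0,0,2.0],"turn": 0}
  ]
}}

```text
t: 6.75
eef_pos: [0.4272, 0.009, 0.1924]
ee_rot: [3.141, 0.001, 0.001]
force: [0.3, -0.3, -0.6]
width: 0.0467
```

Emit:
{"fn": "send_rows", "kwargs": {
  "motion": [
    {"offset": [0,0,0],"turn": 0},
    {"offset": [0,0,0],"turn": 0},
    {"offset": [0,0,0],"turn": 0},
    {"offset": [0,0,0],"turn": 0}
  ],
  "hand": 0.36
}}

```text
t: 7.15
eef_pos: [0.4275, 0.0091, 0.1931]
ee_rot: [-3.141, -0.0, 0.001]
force: [-0.5, -0.4, -0.2]
width: 0.0594
```

Emit:
{"fn": "send_rows", "kwargs": {
  "motion": [
    {"offset": [0,0,-2],"turn": 0},
    {"offset": [0,0,-6],"turn": 0},
    {"offset": [0,0,-10],"turn": 0},
    {"offset": [2,-4,-10],"turn": 0},
    {"offset": [2,-4,-10],"turn": 0},
    {"offset": [2,-4,-10],"turn": 0}
  ]
}}

```text
t: 7.75
eef_pos: [0.4474, 0.0496, 0.2931]
ee_rot: [-3.141, -0.0, 0.001]
force: [-0.7, -0.6, -0.2]
width: 0.0597
```

Run:
```python
from look import *
s,f=look("w4",[[.4266,.0085,.024]],half=60,k=5); plan(s,[.498,.278,.28],0)
a=[proj(f,[.4266,.0085,z],True) for z in(.024,.036)];print(a)
```

```text
proj [(np.float64(302.3), np.float64(219.2))] fov 65.70646984690485 cam [0.5178 0.0499 0.2731]
crop origin 242 159 scale 5
eef [0.4474 0.0496 0.2931] rot [-3.1412e+00 -3.0000e-04  1.5000e-03] F [-0.65 -0.6  -0.19] w 0.0597 t 7.75 -> offset [  5.09 -22.84   1.32] turn 0.08
[(np.float64(302.2551406841925), np.float64(219.21941719411393)), (np.float64(304.2709987517603), np.float64(223.9947281215849))]
```

View pics/w4.png

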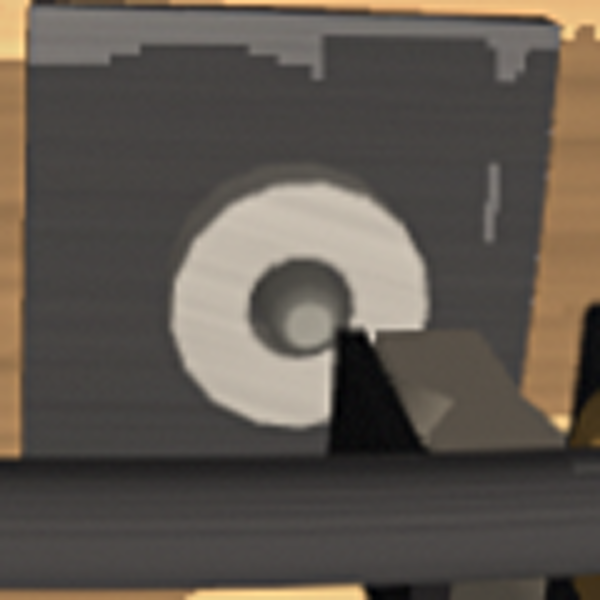

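The wide ring is flat on the plate around the post: its centre is at crop (300,305) and the post tip at (310,322). Next is the narrow ring.

Emit:
{"fn": "send_rows", "kwargs": {
  "motion": [
    {"offset": [5.1,-22.8,1.3],"turn": 0},
    {"offset": [5.1,-22.8,1.3],"turn": 0},
    {"offset": [5.1,-22.8,1.3],"turn": 0},
    {"offset": [5.1,-22.8,1.3],"turn": 0},
    {"offset": [5.1,-22.8,1.3],"turn": 0},
    {"offset": [5.1,-22.8,1.3],"turn": 0},
    {"offset": [5.1,-22.8,1.3],"turn": 0}
  ],
  "hand": 0.14
}}

```text
t: 8.5
eef_pos: [0.4979, 0.2768, 0.2786]
ee_rot: [3.14, 0.002, 0.001]
force: [-0.3, 0.0, -0.3]
width: 0.0502
```

Run:
```python
from look import *
s,f=look("w5",[[.498,.278,.018]],half=50,k=6); plan(s,[.498,.278,.183],0)
```

```text
proj [(np.float64(254.5), np.float64(198.7))] fov 65.70646984690485 cam [0.5682 0.2771 0.2585]
crop origin 204 148 scale 6
eef [0.4979 0.2768 0.2786] rot [3.1396e+00 2.1000e-03 1.0000e-03] F [-0.26  0.02 -0.31] w 0.0502 t 8.5 -> offset [ 0.03 -0.13  9.56] turn 0.06
```

View pics/w5.png

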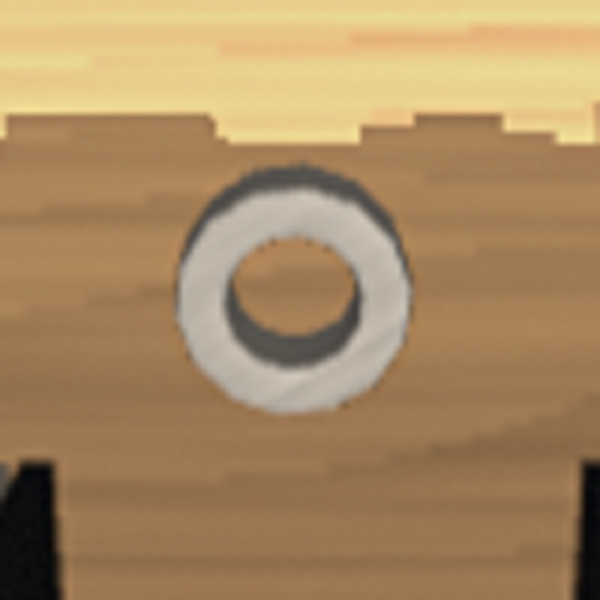

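The narrow ring's top-face centre is at crop (294,301), which is pixel (252.7,197.7).

Run:
```python
from station import *; from h import *
f=dict(np.load("w5.npz"));P=onz(f,252.7,197.7,.018,True);print(P)
s=get_state();plan(s,[P[0],P[1],.183],0)
```

```text
[0.49889136 0.27954358 0.018     ]
eef [0.4978 0.2762 0.279 ] rot [3.14e+00 1.80e-03 2.00e-04] F [ 0.22 -0.55 -0.92] w 0.0501 t 8.55 -> offset [ 0.13 -0.35  9.6 ] turn 0.01
```

Emit:
{"fn": "send_rows", "kwargs": {
  "motion": [
    {"offset": [0.1,-0.3,4.5],"turn": 0},
    {"offset": [0.1,-0.3,7],"turn": 0},
    {"offset": [0.1,-0.3,8.5],"turn": 0},
    {"offset": [0.1,-0.3,9.3],"turn": 0},
    {"offset": [0.1,-0.3,9.6],"turn": 0},
    {"offset": [0.1,-0.3,9.6],"turn": 0}
  ]
}}

```text
t: 9.15
eef_pos: [0.4994, 0.2796, 0.1843]
ee_rot: [-3.141, -0.0, -0.0]
force: [-0.7, 0.4, -0.7]
width: 0.0498
```

Emit:
{"fn": "send_rows", "kwargs": {
  "motion": [
    {"offset": [0,0,0],"turn": 0},
    {"offset": [0,0,0],"turn": 0},
    {"offset": [0,0,0],"turn": 0},
    {"offset": [0,0,0],"turn": 0},
    {"offset": [0,0,0],"turn": 0},
    {"offset": [0,0,0],"turn": 0}
  ],
  "hand": -1,
  "squeeze": 15
}}

```text
t: 9.75
eef_pos: [0.4995, 0.2803, 0.1846]
ee_rot: [-3.141, -0.001, 0.001]
force: [-0.5, 0.5, 7.0]
width: 0.0338
```

Emit:
{"fn": "send_rows", "kwargs": {
  "motion": [
    {"offset": [0,0,-2],"turn": 0},
    {"offset": [0,0,-6],"turn": 0},
    {"offset": [0,0,-10],"turn": 0},
    {"offset": [0,0,-10],"turn": 0},
    {"offset": [0,0,-10],"turn": 0}
  ]
}}

```text
t: 10.25
eef_pos: [0.4992, 0.2802, 0.2849]
ee_rot: [-3.139, -0.001, 0.0]
force: [0.1, -0.2, -2.4]
width: 0.0335
```

Run:
```python
from look import *
s,f=look("w6",[get_state()["eef_pos"]-[0,0,.165]],half=60,k=5); p=s["eef_pos"];plan(s,[.4276,.0085,.26],0)
for dx in(0,-.003):
  for r,z in((.017,.165),(.0095,.165),(.017,.183)):
    q=np.array([proj(f,p+[dx+r*np.cos(t),r*np.sin(t),-z],True) for t in np.linspace(0,2*np.pi,72)])
    print(dx,r,z,"u",q[:,0].min().round(1),q[:,0].max().round(1),"v",q[:,1].min().round(1),q[:,1].max().round(1))
h=cv2.cvtColor(f["frame"],cv2.COLOR_BGR2HSV);print([(v,*h[v,256,1:].tolist()) for v in range(204,256)])
```

```text
proj [(np.float64(257.2), np.float64(249.6))] fov 65.70646984690485 cam [0.5696 0.2804 0.265 ]
crop origin 197 189 scale 5
eef [0.4992 0.2802 0.2849] rot [-3.1395e+00 -1.5000e-03  4.0000e-04] F [ 0.06 -0.17 -2.39] w 0.0335 t 10.25 -> offset [-7.18 27.17  2.43] turn 0.02
0 0.017 0.165 u 225.8 288.6 v 220.2 276.5
0 0.0095 0.165 u 239.6 274.8 v 233.5 265.0
0 0.017 0.183 u 228.7 285.6 v 209.4 261.6
-0.003 0.017 0.165 u 226.0 288.4 v 225.6 281.0
-0.003 0.0095 0.165 u 239.7 274.7 v 238.7 269.7
-0.003 0.017 0.183 u 228.9 285.5 v 214.3 265.8
[(204, 121, 171), (205, 122, 170), (206, 120, 168), (207, 121, 165), (208, 120, 163), (209, 120, 161), (210, 124, 161), (211, 115, 149), (212, 74, 111), (213, 26, 88), (214, 23, 88), (215, 31, 91), (216, 25, 90), (217, 28, 92), (218, 28, 92), (219, 25, 91), (220, 31, 91), (221, 29, 104), (222, 27, 160), (223, 27, 200), (224, 28, 200), (225, 28, 198), (226, 31, 198), (227, 30, 197), (228, 30, 197), (229, 32, 194), (230, 31, 190), (231, 28, 184), (232, 27, 181), (233, 57, 169), (234, 110, 158), (235, 124, 158), (236, 122, 157), (237, 122, 155), (238, 121, 156), (239, 122, 157), (240, 122, 150), (241, 121, 147), (242, 120, 151), (243, 121, 156), (244, 123, 160), (245, 122, 161), (246, 121, 158), (247, 121, 158), (248, 123, 162), (249, 123, 158), (250, 107, 98), (251, 30, 34), (252, 15, 33), (253, 7, 39), (254, 11, 45), (255, 19, 54)]
```

The narrow ring is held, centred within about 0.7 mm. Carry it to the post.

Emit:
{"fn": "send_rows", "kwargs": {
  "motion": [
    {"offset": [-7.2,27.2,1],"turn": 0},
    {"offset": [-7.2,27.2,1],"turn": 0},
    {"offset": [-7.2,27.2,1],"turn": 0},
    {"offset": [-7.2,27.2,1],"turn": 0},
    {"offset": [-7.2,27.2,1],"turn": 0},
    {"offset": [-7.2,27.2,1],"turn": 0},
    {"offset": [-7.2,27.2,1.5],"turn": 0},
    {"offset": [-7.2,27.2,2],"turn": 0}
  ]
}}

```text
t: 11.1
eef_pos: [0.427, 0.0072, 0.2629]
ee_rot: [3.141, 0.001, -0.001]
force: [0.1, 0.7, -0.8]
width: 0.0333
```

Run:
```python
from station import *; from h import *
plan(get_state(),[.4273,.0087,.23],0)
```

```text
eef [0.427  0.0072 0.2629] rot [ 3.141e+00  1.200e-03 -1.300e-03] F [ 0.08  0.7  -0.84] w 0.0333 t 11.1 -> offset [ 0.04 -0.15  3.29] turn -0.08
```

Emit:
{"fn": "send_rows", "kwargs": {
  "motion": [
    {"offset": [0,-0.1,1.5],"turn": 0},
    {"offset": [0,-0.1,2.8],"turn": 0},
    {"offset": [0,-0.1,3.3],"turn": 0},
    {"offset": [0,-0.1,3.3],"turn": 0}
  ]
}}

```text
t: 11.5
eef_pos: [0.4274, 0.0095, 0.2298]
ee_rot: [3.14, 0.002, 0.002]
force: [-0.5, 0.7, 0.5]
width: 0.0332
```

Emit:
{"fn": "send_rows", "kwargs": {
  "motion": [
    {"offset": [0,0.05,0.5],"turn": 0},
    {"offset": [0,0.05,0.9],"turn": 0},
    {"offset": [0,0.05,1.3],"turn": 0},
    {"offset": [0,0.05,1.6],"turn": 0},
    {"offset": [0,0.05,1.9],"turn": 0},
    {"offset": [0,0.05,2.1],"turn": 0},
    {"offset": [0,0.05,2.1],"turn": 0}
  ]
}}

```text
t: 12.2
eef_pos: [0.4273, 0.0085, 0.2097]
ee_rot: [3.141, 0.0, 0.0]
force: [-0.5, -0.9, -0.2]
width: 0.0334
```

Emit:
{"fn": "send_rows", "kwargs": {
  "motion": [
    {"offset": [0,0,0.05],"turn": 0},
    {"offset": [0,0,0.1],"turn": 0},
    {"offset": [0,0,0.1],"turn": 0}
  ]
}}

```text
t: 12.5
eef_pos: [0.4274, 0.0085, 0.209]
ee_rot: [-3.142, -0.0, 0.001]
force: [0.0, 0.4, -0.8]
width: 0.0336
```

Emit:
{"fn": "send_rows", "kwargs": {
  "motion": [
    {"offset": [0,0,0],"turn": 0},
    {"offset": [0,0,0],"turn": 0},
    {"offset": [0,0,0],"turn": 0},
    {"offset": [0,0,0],"turn": 0},
    {"offset": [0,0,0],"turn": 0}
  ],
  "hand": 0.14
}}

```text
t: 13.0
eef_pos: [0.4274, 0.0085, 0.2089]
ee_rot: [-3.142, -0.0, 0.0]
force: [-0.3, 0.0, 0.6]
width: 0.0499
```

Emit:
{"fn": "send_rows", "kwargs": {
  "motion": [
    {"offset": [0,0,-2],"turn": 0},
    {"offset": [0,0,-6],"turn": 0},
    {"offset": [0,0,-10],"turn": 0},
    {"offset": [0,0,-10],"turn": 0},
    {"offset": [4,0,-10],"turn": 0},
    {"offset": [4,0,-10],"turn": 0},
    {"offset": [4,0,-10],"turn": 0}
  ]
}}

```text
t: 13.7
eef_pos: [0.4677, 0.0085, 0.3083]
ee_rot: [3.141, 0.001, -0.0]
force: [0.3, -0.3, -0.5]
width: 0.0501
```

Run:
```python
from look import *
G=[.545,-.0007,.093]
s,f=look("w7",[G,[.4266,.0085,.042],[.4266,.0085,.024]],half=60,save=False)
cv2.imwrite("pics/w7.png",cv2.resize(f["frame"][100:340,120:440],None,fx=2.5,fy=2.5,interpolation=cv2.INTER_CUBIC))
plan(s,G,0)
```

```text
proj [(np.float64(270.6), np.float64(104.0)), (np.float64(256.3), np.float64(240.9)), (np.float64(256.3), np.float64(233.2))] fov 65.70646984690485 cam [0.5381 0.0086 0.2882]
crop origin 210 43 scale 5
eef [0.4677 0.0085 0.3083] rot [ 3.1412e+00  1.2000e-03 -3.0000e-04] F [ 0.31 -0.31 -0.51] w 0.0501 t 13.7 -> offset [ 7.76  0.91 21.52] turn -0.02
```

View pics/w7.png

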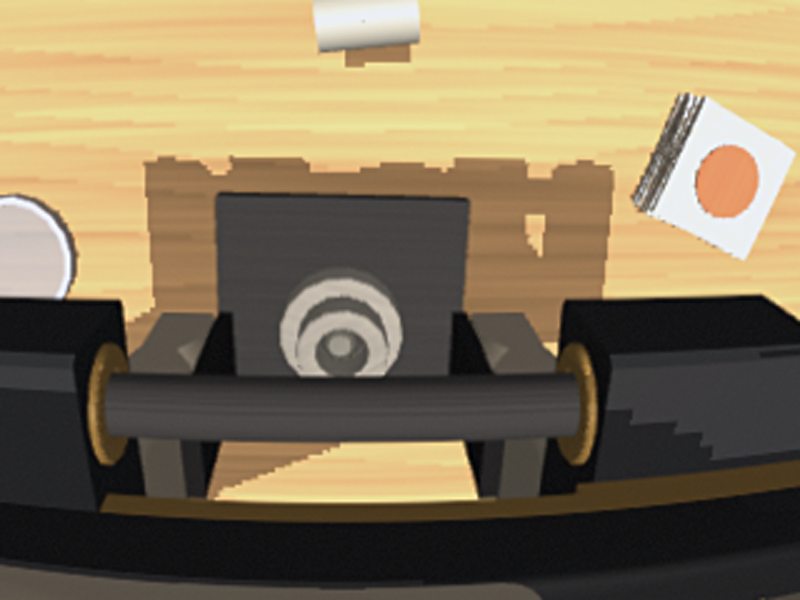

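Both rings are stacked on the post. The narrow ring sits on the wide one, with the tip visible in its bore at crop (340,345). The handle is at the top edge, around crop (367,20), so I'll view that part.

Run:
```python
from h import *
f=dict(np.load("w7.npz"));cv2.imwrite("pics/w7h.png",cv2.resize(f["frame"][20:140,200:340],None,fx=5,fy=5,interpolation=cv2.INTER_CUBIC))
d=f["range_z"];print(d[86:122:4,240:300:6].round(3))
```

```text
[[0.27  0.27  0.271 0.178 0.178 0.18  0.27  0.271 0.271 0.27 ]
 [0.272 0.272 0.272 0.179 0.179 0.18  0.272 0.272 0.272 0.272]
 [0.272 0.272 0.274 0.18  0.181 0.181 0.182 0.182 0.273 0.273]
 [0.275 0.181 0.181 0.18  0.18  0.18  0.179 0.179 0.274 0.273]
 [0.274 0.179 0.18  0.    0.179 0.179 0.178 0.178 0.275 0.276]
 [0.276 0.18  0.178 0.179 0.18  0.178 0.179 0.18  0.276 0.276]
 [0.277 0.18  0.181 0.181 0.18  0.18  0.18  0.18  0.277 0.276]
 [0.278 0.181 0.181 0.183 0.183 0.181 0.182 0.183 0.278 0.276]
 [0.279 0.279 0.187 0.184 0.186 0.188 0.279 0.279 0.278 0.279]]
```

View pics/w7h.png

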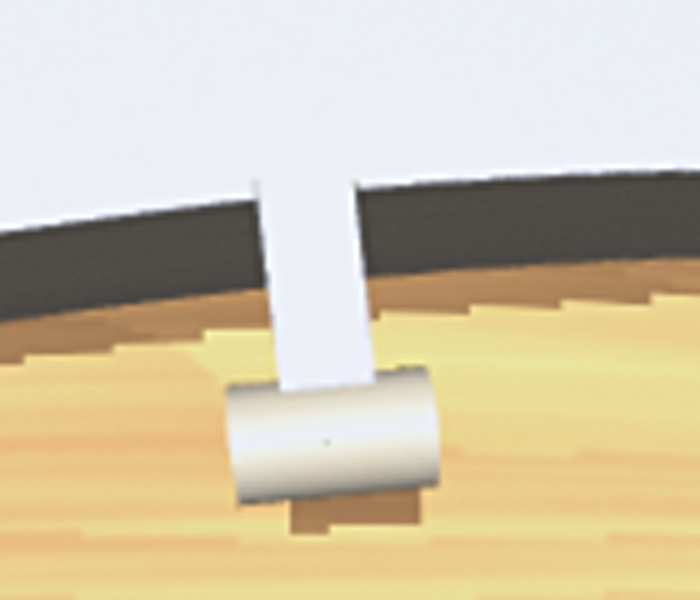

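The handle barrel is centred at crop (334,436), which is pixel (266.6,107.0). It is tilted about 4.6°, matching the box yaw of about 0.082 rad.

Run:
```python
from station import *; from h import *
f=dict(np.load("w7.npz"));P=onz(f,266.6,107.0,.093,True);print(P)
l=onz(f,200+45.8,20+88.5,.093,True);r=onz(f,200+86.5,20+85.2,.093,True);print(l,r,np.arctan2(r[0]-l[0],l[1]-r[1]))
plan(get_state(),[P[0],P[1],.29],.082)
```

```text
[0.54299424 0.00189811 0.093     ]
[0.5420047  0.01536916 0.093     ] [ 0.54435728 -0.01103682  0.093     ] 0.08885782868333787
eef [0.4671 0.0084 0.3082] rot [ 3.1412e+00  1.5000e-03 -1.0000e-04] F [-0.02  1.29  0.16] w 0.0498 t 13.75 -> offset [7.59 0.65 1.81] turn -4.71
```

Emit:
{"fn": "send_rows", "kwargs": {
  "motion": [
    {"offset": [7.6,0.6,0],"turn": -4.8},
    {"offset": [7.6,0.6,0],"turn": -4.8},
    {"offset": [7.6,0.6,1],"turn": -4.8},
    {"offset": [7.6,0.6,1.8],"turn": -4.8},
    {"offset": [7.6,0.6,1.8],"turn": -4.8}
  ]
}}

```text
t: 14.25
eef_pos: [0.5418, 0.0024, 0.2893]
ee_rot: [3.141, 0.004, 0.084]
force: [-0.1, -0.0, 0.4]
width: 0.0501
```

Run:
```python
from look import *
s,f=look("w8",[[.5433,.0021,.093]],half=60,k=5);plan(s,[.5433,.0021,.252],.083)
```

```text
proj [(np.float64(257.1), np.float64(224.6))] fov 65.70646984690485 cam [0.6118 0.0085 0.269 ]
crop origin 197 164 scale 5
eef [0.5418 0.0024 0.2893] rot [3.1412 0.0036 0.0839] F [-0.13 -0.    0.41] w 0.0501 t 14.25 -> offset [0.16 0.04 3.72] turn 0.05
```

View pics/w8.png

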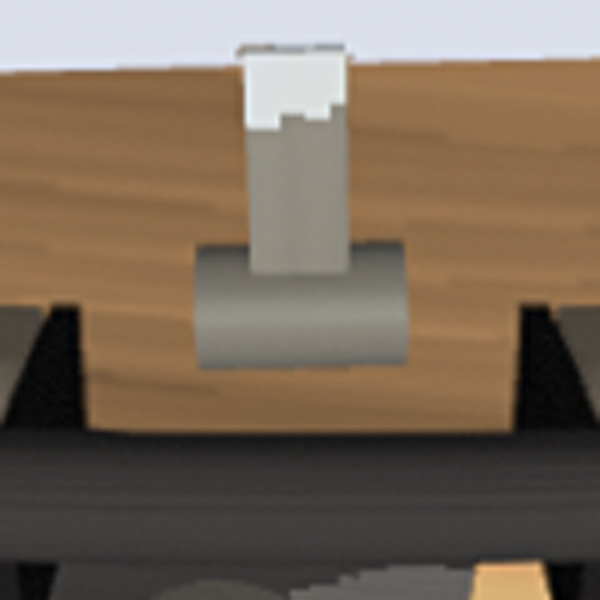

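The barrel is centred between the fingers at crop (301,305), where (302,303) was predicted, with a residual tilt of about 1.4°.

Emit:
{"fn": "send_rows", "kwargs": {
  "motion": [
    {"offset": [0.1,0,1.5],"turn": -1},
    {"offset": [0.1,0,2.8],"turn": -1},
    {"offset": [0.1,0,3.5],"turn": -1},
    {"offset": [0.1,0,3.7],"turn": -1},
    {"offset": [0.1,0,3.7],"turn": -1}
  ]
}}

```text
t: 14.8
eef_pos: [0.5443, 0.0028, 0.2543]
ee_rot: [3.142, -0.0, 0.102]
force: [-0.1, -0.6, 0.2]
width: 0.0501
```

Emit:
{"fn": "send_rows", "kwargs": {
  "motion": [
    {"offset": [0,0,0],"turn": 0},
    {"offset": [0,0,0],"turn": 0},
    {"offset": [0,0,0],"turn": 0},
    {"offset": [0,0,0],"turn": 0},
    {"offset": [0,0,0],"turn": 0},
    {"offset": [0,0,0],"turn": 0},
    {"offset": [0,0,0],"turn": 0},
    {"offset": [0,0,0],"turn": 0}
  ],
  "hand": -1,
  "squeeze": 12
}}

```text
t: 15.6
eef_pos: [0.5445, 0.0024, 0.254]
ee_rot: [3.141, -0.0, 0.102]
force: [1.4, -5.5, 0.7]
width: 0.0259
```

Run:
```python
from station import *; from h import *
s=get_state();plan(s,s["eef_pos"],.09);print(s["moment"])
for a in (.06,.12,.18,.24,.3,.36,.42,.48,.54,.6,.66,.72,.78,.84,.9,.95,1.0,1.05,1.1,1.0,.93,.87): print(a,round(17.2*(1-np.cos(a))+.3*np.sin(a),2),-round(17.2*np.sin(a)+.3*np.cos(a)-.3,2))
```

```text
eef [0.5445 0.0024 0.254 ] rot [ 3.1412e+00 -2.0000e-04  1.0180e-01] F [ 1.37 -5.52  0.69] w 0.0259 t 15.6 -> offset [0. 0. 0.] turn 0.68
[-1.80943652 -0.57305422  0.08921988]
0.06 0.05 -1.03
0.12 0.16 -2.06
0.18 0.33 -3.07
0.24 0.56 -4.08
0.3 0.86 -5.07
0.36 1.21 -6.04
0.42 1.62 -6.99
0.48 2.08 -7.91
0.54 2.6 -8.8
0.6 3.17 -9.66
0.66 3.8 -10.48
0.72 4.47 -11.27
0.78 5.18 -12.01
0.84 5.94 -12.71
0.9 6.74 -13.36
0.95 7.44 -13.87
1.0 8.16 -14.34
1.05 8.9 -14.77
1.1 9.67 -15.16
1.0 8.16 -14.34
0.93 7.16 -13.67
0.87 6.34 -13.04
```

Emit:
{"fn": "send_rows", "kwargs": {
  "motion": [
    {"offset": [0,0.03,-0.5],"turn": 0},
    {"offset": [0.05,0.05,-1],"turn": 0},
    {"offset": [0.15,0.05,-2.05],"turn": 0},
    {"offset": [0.35,0.05,-3.05],"turn": 0},
    {"offset": [0.55,0.05,-4.1],"turn": 0},
    {"offset": [0.85,0.05,-5.05],"turn": 0},
    {"offset": [0.85,0.05,-5.05],"turn": 0}
  ]
}}

```text
t: 16.3
eef_pos: [0.553, 0.0032, 0.3058]
ee_rot: [-3.141, -0.001, 0.102]
force: [-1.0, 0.2, -0.3]
width: 0.0261
```

Emit:
{"fn": "send_rows", "kwargs": {
  "motion": [
    {"offset": [0.35,0,-1],"turn": 0},
    {"offset": [0.75,0.01,-1.9],"turn": 0},
    {"offset": [1.2,0.02,-2.85],"turn": 0},
    {"offset": [1.75,0.03,-3.75],"turn": 0},
    {"offset": [2.3,0.04,-4.6],"turn": 0},
    {"offset": [2.95,0.05,-5.4],"turn": 0},
    {"offset": [3.6,0.05,-6.2],"turn": 0},
    {"offset": [3.6,0.05,-6.2],"turn": 0}
  ]
}}

```text
t: 17.1
eef_pos: [0.5898, 0.007, 0.3681]
ee_rot: [-3.141, -0.002, 0.102]
force: [-2.4, 5.7, 1.7]
width: 0.026
```

```bash
cat > ang.py <<'E'
from station import *; from h import *
from scipy.optimize import brentq
s=get_state();d=s["eef_pos"]-np.array([.5445,.0024,.254]);x=d[0]*np.cos(.09)+d[1]*np.sin(.09)
print("ang z",brentq(lambda a:.172*np.sin(a)+.003*np.cos(a)-.003-d[2],0,1.5),"ang x",np.arccos(1-x/.172),d, s["force"],s["width"],s["qd"].round(3))
E
python3 ang.py
```

```text
ang z 0.7314517741313012 ang x 0.7449123175362299 [0.0453265  0.00457962 0.11412015] [-2.38142953  5.68902818  1.67270924] 0.02602401610242295 [-0.001 -0.    -0.032 -0.009  0.016 -0.004]
```

Emit:
{"fn": "send_rows", "kwargs": {
  "motion": [
    {"offset": [0.35,-0.03,-0.4],"turn": 0},
    {"offset": [0.7,-0.05,-0.75],"turn": 0},
    {"offset": [1.1,-0.05,-1.1],"turn": 0},
    {"offset": [1.45,-0.05,-1.45],"turn": 0},
    {"offset": [1.85,-0.05,-1.75],"turn": 0},
    {"offset": [2.25,-0.05,-2.1],"turn": 0},
    {"offset": [2.95,-0.05,-2.6],"turn": 0},
    {"offset": [2.95,-0.05,-2.6],"turn": 0}
  ]
}}

```text
t: 17.9
eef_pos: [0.6191, 0.0103, 0.3935]
ee_rot: [-3.141, -0.002, 0.102]
force: [-2.5, 5.6, 1.8]
width: 0.026
```

```bash
python3 ang.py
```

```text
ang z 0.9588996369627755 ang x 0.9718345427661662 [0.07462484 0.00785636 0.13951558] [-2.54581929  5.64830213  1.8467811 ] 0.026012587560021404 [-0.001 -0.004 -0.022 -0.007  0.006 -0.004]
```

Emit:
{"fn": "send_rows", "kwargs": {
  "motion": [
    {"offset": [0.35,-0.05,-0.25],"turn": 0},
    {"offset": [0.7,-0.1,-0.45],"turn": 0},
    {"offset": [1.1,-0.1,-0.7],"turn": 0},
    {"offset": [1.45,-0.1,-0.9],"turn": 0},
    {"offset": [1.85,-0.1,-1.1],"turn": 0},
    {"offset": [2.25,-0.1,-1.3],"turn": 0},
    {"offset": [2.25,-0.1,-1.3],"turn": 0},
    {"offset": [2.25,-0.1,-1.3],"turn": 0}
  ]
}}

```text
t: 18.7
eef_pos: [0.6405, 0.0128, 0.4058]
ee_rot: [3.141, -0.001, 0.102]
force: [-2.3, -1.0, 4.1]
width: 0.0257
```

```bash
python3 ang.py
```

```text
ang z 1.1025881720509865 ang x 1.1164240192808572 [0.09596591 0.01036913 0.15184294] [-2.29886055 -1.02726642  4.12422756] 0.02571032124971192 [ 0.001 -0.002 -0.008 -0.     0.003 -0.001]
```

Emit:
{"fn": "send_rows", "kwargs": {
  "motion": [
    {"offset": [-0.4,0,0.2],"turn": 0},
    {"offset": [-0.8,0,0.4],"turn": 0},
    {"offset": [-1.15,0,0.6],"turn": 0},
    {"offset": [-1.5,0,0.8],"turn": 0},
    {"offset": [-2.0,0,1.15],"turn": 0},
    {"offset": [-2.5,0,1.5],"turn": 0},
    {"offset": [-2.9,0,1.8],"turn": 0},
    {"offset": [-3.35,0,2.1],"turn": 0}
  ]
}}

```text
t: 19.5
eef_pos: [0.6069, 0.0092, 0.3838]
ee_rot: [3.141, -0.0, 0.102]
force: [5.2, -6.1, -5.3]
width: 0.026
```

Emit:
{"fn": "send_rows", "kwargs": {
  "motion": [
    {"offset": [0,0,0],"turn": 0},
    {"offset": [0,0,0],"turn": 0},
    {"offset": [0,0,0],"turn": 0},
    {"offset": [0,0,0],"turn": 0},
    {"offset": [0,0,0],"turn": 0}
  ]
}}

```text
t: 20.0
eef_pos: [0.6069, 0.0092, 0.3838]
ee_rot: [3.141, 0.001, 0.102]
force: [1.7, -5.7, -2.5]
width: 0.0257
```

```bash
python3 ang.py
python3 - <<'E'
from station import *; from h import *
f=grab_frame("scene"); cv2.imwrite("pics/end.png",cv2.resize(f["frame"][110:310,150:400],None,fx=3,fy=3,interpolation=cv2.INTER_CUBIC))
F=192/np.tan(np.radians(f["vertical_fov"])/2);v,u=np.mgrid[0:384,0:512];d=f["range_z"]
P=np.stack([(u-f["cx"])/F*d,-(v-f["cy"])/F*d,-d,np.ones_like(d)],-1)@f["cam_to_world"].T
P=P[...,:3][d>0]; G=get_state()["eef_pos"]-[0,0,.159]
ex=np.array([np.cos(.09),np.sin(.09)]);ey=np.array([-ex[1],ex[0]]);q=P-G; x=q[:,:2]@ex;y=q[:,:2]@ey;z=q[:,2]
m=(x>.03)&(x<.105)&(abs(y)<.1)&(abs(y)>.06)&(abs(z+x*np.tan(.87))<.05); c=np.polyfit(x[m],z[m],1);print("lid fit angle",np.arctan(-c[0]),m.sum())
E
```

```text
ang z 0.8642679293455322 ang x 0.8828485859118725 [0.06242636 0.00683557 0.12977427] [ 1.74353536 -5.74763232 -2.51637284] 0.02571239954948138 [ 0.    -0.001 -0.     0.    -0.001 -0.001]
lid fit angle 0.8568506756040978 1498
```

View pics/end.png

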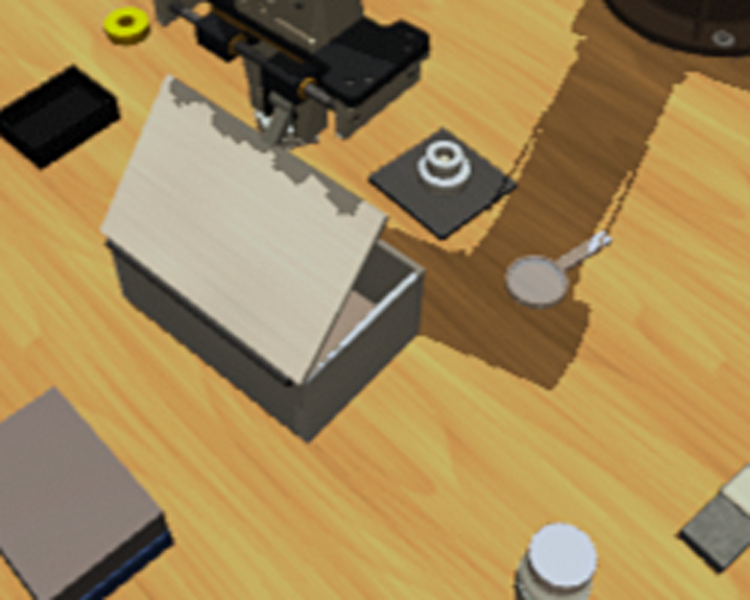

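The picture shows the lid held half open by the fingers, with both rings stacked on the plate at (443,160). The other things are undisturbed.

```bash
python3 -c "
from station import *
print(job_done())"
```

```text
the job is handed in; nothing more can be done
None
```

The job is handed in at about 20 s on the robot's clock; it reported no verdict.

- **Rings:** I threaded the wide ring down the post to the plate and let go, then threaded the narrow ring on top and let go. Neither insertion met any resistance. Wrist pictures after each release, and the final scene picture, show them level and stacked on the post.
- **Lid:** I gripped the handle by its end faces and raised the lid to about 1.10 rad, past the balance point, held by the fingers all the way. I then eased it back and held it still. The tool position puts the final angle at 0.86–0.88 rad; a fit to the scene camera's depth gives 0.857 rad.
- **Disagreements:** The two lid-angle estimates differ by about 0.02 rad, well inside the 0.74–0.98 band. A sideways force of about 6 N remained on the grip at the end; the arm was still.
- **Other things on the bench:** The magnifier, jar, case and brush look undisturbed in the final picture as far as they are in view. The card holders are hidden there; they were last seen in place before I took the handle.

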